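# Hold the portafilter under the grinder

### The job

Dose a coffee: lift the portafilter straight up out of the tamping stand and hold it level, mouth up, centred under the grinder's chute with the rim about a finger's breadth (15 mm) below the chute, its handle pointing straight out of the grinder's front, and pushed gently back so that its round body presses in the start switch. The program finishes while the gripper is still holding it there in the air with the switch pressed in. Do not bang the grinder, and leave the tamper, both cups and the teaspoon where they are.

Things in the scene. Friction and masses are not known exactly. Their poses are not given: they have to be found in the camera images.
- portafilter: Bottomless espresso portafilter, 208 mm long, about 0.32 kg: round open steel body, 64 mm wide, 46 mm high, 75 mm at the rim (top 8 mm); two ears under the rim at +y/-y reach 44.5 mm from the axis; 15 mm neck; flat-sided dark wood handle, 26 wide, 28 high, from 66 to 166 mm along -x. Origin: centre of the body's underside; z up out of the mouth. Starts in the stand, handle roughly to the robot.
- portafilter_grip (a point): Place to grip, middle of the handle: 112 mm from the body's axis along the portafilter's -x, 30 mm above its underside (16 mm below the rim). Fingers close along the portafilter's y. The centre of mass is about 16 mm from the body's axis towards the handle, so grip firmly.
- portafilter_rim (a point): Centre of the portafilter's mouth at rim height, 46 mm above its underside.
- stand: Tamping stand, fixed: dark wood block 104 x 112 mm, rubber pad on top 35 mm above the worktop (the portafilter's underside stands on it), and an open steel collar 28 mm high (top at 63 mm), 71 mm inside, with a 21 mm notch at -x for the neck: lift over 30 mm straight up to clear it. Origin on the worktop under the collar's middle, z up. Stand and grinder may swap sides.
- grinder: Coffee grinder, fixed, cream with a dark hopper. Origin: on the worktop straight under the chute; x runs front to back (the operator's front is -x), z up. Foot 124 mm wide, x -80 to +185 mm, top at 31 mm; column from x = +60 mm back; head over the chute from 168 to 238 mm up, front face at x = -25 mm; hopper to 360 mm.
- grinder_chute (a point): Centre of the mouth of the black chute that hangs under the grinder's head, 135 mm above the worktop, 24 mm in diameter at the mouth, 42 mm where it joins the head at 168 mm. Axes as the grinder.
- grinder_switch (a joint): Start switch: grey spring button, 30 mm wide, 26 mm high, in front of the column, centred 91 mm above the worktop. 0 m when out, slides along the grinder's +x to a stop at 0.010 m; 1 N to start moving, 4.5 N at the stop; on from 3 mm. A body centred exactly under the chute presses it in 6 mm.
- switch_face (a point): Centre of the button's front face: when out, 26 mm behind the chute's axis; moves with the button.
- tamper: Bystander: steel and dark wood hand tamper, 58 mm diameter, 86 mm high, standing about 105 mm behind the stand. Origin: centre of its underside.
- cup_light: Bystander: light speckled espresso cup, 59 x 87 x 52 mm with its handle, standing between stand and grinder. Origin: centre of its underside.
- cup_dark: Bystander: dark grey espresso cup, 63 x 86 x 52 mm with its handle, standing between stand and grinder. Origin: centre of its underside.
- teaspoon: Bystander: steel teaspoon, 136 x 29 x 12 mm, lying on the worktop in front of the cups. Origin: centre of its underside.

How it is judged:
By the outcome, as a careful person would: the job done as asked, in the order asked, and still so for the second after the job is handed in, while the arm keeps its last pose, push and grip.
It also fails if it takes over 48 s, if anything falls off the work surface, if the arm or the gripper's body presses on something with over 40 N, if the wrist force passes 120 N, or if a joint passes its speed limit or range.

### The arm

A 7-joint arm with a two-finger parallel gripper is mounted at the origin on a cart in front of the work surface, level with it; the furniture and walls round the work are solid. World frame = base frame: x ahead of the robot, y to its left, z up, the work surface at z = 0. Lengths are in mm, angles in rad, forces in N, time in s.
With the tool pointing down it reaches from about 425 to 825 mm from the base axis. Payload 3.6 kg.
Tool frame: the origin (TCP) lies between the finger pads; the fingertips stand 25 mm ahead of it and the grasp point (between the pads) lies 6 mm ahead of it (r.tcp_to_tips is the distance from the TCP to the fingertips, in mm); z points along the fingers, y is the line along which they close (so a half turn about z gives the same grasp; the last joint's range is limited). The gripper opens to 93 mm and grips with 3 to 60 N. Pads are 15 mm wide; open, the fingers measure 128 mm over their backs; the gripper's body (75 mm by 188 mm) begins 65 mm behind the grasp point.
Start: joints at [1.115, 0.615, -0.013, 1.423, 0.008, 1.103, -0.04], TCP at [270.855, -590.848, 243.64] pointing down, gripper open.
Joint ranges: [-3.12, 3.12], [-0.3, 2.06], [-1.34, 1.32], [0.26, 2.42], [-1.36, 4.5], [0.01, 1.98], [-2.84, 2.84]. Speed limits (rad/s): [2.79, 2.79, 3.14, 3.14, 3.14, 3.14, 3.14].

### API

Orientations are given as [roll, pitch, yaw] about the fixed x, y, z axes, in that order (R = Rz(yaw) Ry(pitch) Rx(roll)).
In Python, from plant import r gives the robot as it stands.
- The arm moves only by the shell command python3 -m crank 'ROWS' [FORCE]. ROWS is JSON, one flat list of numbers, 5 for each row, row after row: the closure in counts, from 0 (fully open) to 255 (shut), then the shift along the tool's x, y, z as a fraction of full scale, then the turn about the tool's z as a fraction of full scale. A call has 1 to 12 rows; each row is the pose to reach, as a shift and turn from the pose commanded when the call began, along the tool's axes at that moment; what a row does not reach only later rows make up. Full scale, the value 1, is 0.5 m for a shift and 90 degrees for a turn. A row lasts 1/12 s, in which the tool goes at most 41.7 mm and 7.16 degrees, less where a joint would pass 70% of its speed; a pose out of reach is approached as far as the arm can. A call with a number of a shift or a turn outside -1 to 1 is refused whole. A call with a gripper value outside its range is refused whole. The fingers move at their own pace and stop on an object; FORCE is the grip in N (left out, the last holds). Time passes only in rows, so rows that repeat a pose let the fingers close. It gives the time, the measured TCP pose, the force, the opening and the grip force at its end, in the units of the state.
- r.state(): the state, without advancing time (a new reading comes with each control period).
- r.capture(name): name is "side" or "top"; returns (picture, depth): 480x640x3 uint8, red, green, blue; 480x640 float32, mm along the optical axis (not along the pixel's ray), 0 where there is no reading.
- r.get_calibration(name): a dict with "vertical_fov" (degrees; the focal length in pixels is half the picture's height over the tangent of half this angle, whatever the lens; pixels are square), "cx", "cy" (the principal point, pixels), "camera_from_world" (4x4, takes a point from world to camera coordinates). Camera axes: x right, y down, z forward; pixel columns grow to the right and rows downward; lengths in mm; the calibration is good to about 2 mm. A picture is of the moment at which its call begins. get_calibration takes no time and is no camera call.
- r.hand_in(): hands the job in; it is judged then, once.
The state is a dict: "time": time; "joint_positions": joint angles; "joint_vel": joint speeds; "joint_torque": joint torques, N m; "tcp_pos": TCP position; "ee_rot": TCP orientation; "force": force on the tool from outside, world axes, zero at the start; "ft_torque": the same for the moment, N m; "opening": finger opening in mm; "finger_force": force on a finger pad.
Only numpy, scipy, OpenCV 4.12 (cv2) and the standard library are available. Lean on these libraries where they do the work, as an engineer would, in place of code of your own. Each camera call takes 0.05 s, during which the arm holds its last target. There are 200 camera calls.

## Working session

There is one attempt and no reset: what is moved stays moved. The work goes in short steps, Python scripts to look and compute and a shell command to move; the robot and the scene stay as the last step left them, time stands still between calls to the robot, and variables do not carry over. Pictures are saved under pics/ and viewed, at most 10 in all, crops included, and the job is handed in when it is done.

```bash
mkdir -p pics; ls
python3 - <<'E'
from plant import r
import cv2,numpy as np
s=r.state();print({k:np.round(v,3) for k,v in s.items()})
for n in("side","top"):
    p,d=r.capture(n);cv2.imwrite(f"pics/{n}0.png",p[:,:,::-1]);np.savez(f"pics/{n}0.npz",p=p,d=d)
    c=r.get_calibration(n);print(n,c)
E
```

```text
pics
{'time': np.float64(0.0), 'joint_positions': array([ 1.115,  0.616, -0.013,  1.425,  0.008,  1.103, -0.04 ]), 'joint_vel': array([-0.   ,  0.001,  0.002,  0.   , -0.001, -0.001, -0.001]), 'joint_torque': array([ 0.0000e+00, -4.5894e+01,  2.0900e-01, -1.6574e+01, -6.1000e-02,
        2.0000e-02,  0.0000e+00]), 'tcp_pos': array([ 270.514, -590.215,  242.478]), 'ee_rot': array([-3.139,  0.   ,  0.43 ]), 'force': array([0.166, 0.906, 0.674]), 'ft_torque': array([ 0.021, -0.012,  0.038]), 'finger_force': np.float64(0.0), 'opening': np.float64(92.96)}
side {'vertical_fov': 57.27071462525019, 'cx': 319.4488751099636, 'cy': 240.3939831372284, 'camera_from_world': array([[-8.63587250e-01, -5.04152925e-01, -6.84766117e-03,
         4.42933179e+02],
       [-2.52485649e-01,  4.44170471e-01, -8.59629915e-01,
         2.40754607e+02],
       [ 4.36426465e-01, -7.40636497e-01, -5.10871334e-01,
         6.78079001e+02],
       [ 0.00000000e+00,  0.00000000e+00,  0.00000000e+00,
         1.00000000e+00]])}
top {'vertical_fov': 47.734810581156204, 'cx': 322.6249487472622, 'cy': 235.79280471962244, 'camera_from_world': array([[ 2.58194148e-02, -9.99652915e-01,  5.23523389e-03,
        -3.25651747e+01],
       [-9.85225927e-01, -2.63330190e-02, -1.69223061e-01,
         5.35121944e+02],
       [ 1.69302186e-01, -7.88647757e-04, -9.85563873e-01,
         1.13500666e+03],
       [ 0.00000000e+00,  0.00000000e+00,  0.00000000e+00,
         1.00000000e+00]])}
```

View pics/top0.png

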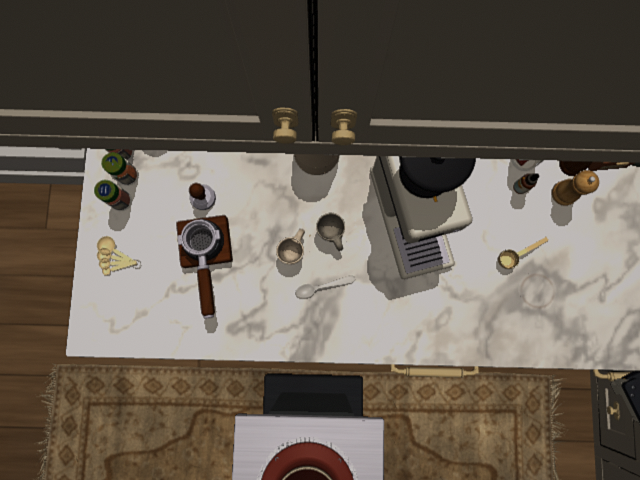

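View pics/side0.png

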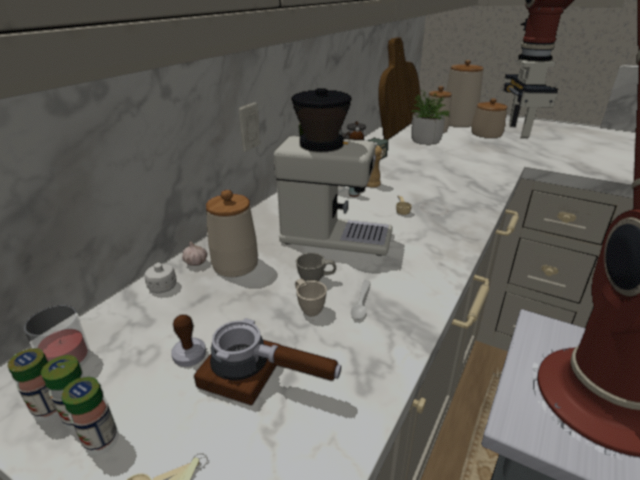

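The top view shows the portafilter body at about (203,240) with the handle end near (208,312). The grinder is at (420,220) and turned; its drip foot front is at about (425,275). The cups are at (290,250) and (330,228), and the spoon at (325,288). In the side view, the grinder front is at (350,200).

```bash
cat > h.py <<'E'
import numpy as np,cv2
from plant import r
def cam(n):
    c=r.get_calibration(n);f=240/np.tan(np.radians(c["vertical_fov"]/2));return f,c["cx"],c["cy"],np.array(c["camera_from_world"])
def ray(n,uv):
    f,cx,cy,T=cam(n);uv=np.atleast_2d(np.asarray(uv,float))
    d=np.c_[(uv[:,0]-cx)/f,(uv[:,1]-cy)/f,np.ones(len(uv))]@T[:3,:3];return -T[:3,:3].T@T[:3,3],d
def plane(n,uv,z):
    o,d=ray(n,uv);return o+d*((z-o[2])/d[:,2])[:,None]
def cloud(n,dep):
    v,u=np.mgrid[:480,:640];o,d=ray(n,np.c_[u.ravel(),v.ravel()])
    w=o+d*dep.reshape(-1,1);w[dep.ravel()==0]=np.nan;return w.reshape(480,640,3)
def proj(n,P):
    f,cx,cy,T=cam(n);p=np.atleast_2d(P)@T[:3,:3].T+T[:3,3];return np.c_[f*p[:,0]/p[:,2]+cx,f*p[:,1]/p[:,2]+cy]
def big(m):
    k,l,s,c=cv2.connectedComponentsWithStats(m.astype(np.uint8));return l==1+np.argmax(s[1:,4])
E
python3 - <<'E'
from h import *
np.set_printoptions(precision=1,suppress=True)
t=np.load("pics/top0.npz");W=cloud("top",t["d"]);P=t["p"]
print("table z",np.nanmedian(W[300:340,230:280,2]))
# handle
hsv=cv2.cvtColor(P,cv2.COLOR_RGB2HSV);m=np.zeros((480,640),bool);m[266:325,190:225]=1
m&=(W[...,2]>55)&(hsv[...,1]>90);m=big(m)
q=W[m];print("handle n",m.sum(),"z",np.nanpercentile(q[:,2],[10,50,90]))
uv=np.argwhere(m)[:,::-1];q=plane("top",uv,78)
rc=cv2.minAreaRect(q[:,:2].astype(np.float32));print("handle rect",rc)
# rim
m=np.zeros((480,640),bool);m[210:270,170:235]=1
m&=(W[...,2]>70)&(hsv[...,1]<70);m=big(m);print("rim z",np.nanpercentile(W[m][:,2],[50,90]))
q=plane("top",np.argwhere(m)[:,::-1],81)
print("rim circle",cv2.minEnclosingCircle(q[:,:2].astype(np.float32)),cv2.minAreaRect(q[:,:2].astype(np.float32)))
# grinder
for n in("top","side"):
    t=np.load(f"pics/{n}0.npz");W=cloud(n,t["d"])
    box=(W[...,0]>450)&(W[...,0]<950)&(W[...,1]<-20)&(W[...,1]>-360)
    for lo,hi in((22,40),(228,246)):
        m=box&(W[...,2]>lo)&(W[...,2]<hi)
        m=big(cv2.morphologyEx(m.astype(np.uint8),cv2.MORPH_OPEN,np.ones((3,3))))
        q=W[m];print(n,lo,m.sum(),np.median(q[:,2]),cv2.minAreaRect(q[:,:2].astype(np.float32)))
    p=t["p"][:,:,::-1]
    c=p[100:300,340:500] if n=="top" else p[80:280,230:440]
    cv2.imwrite(f"pics/{n}g.png",cv2.resize(c,None,fx=3,fy=3,interpolation=cv2.INTER_CUBIC)[:600,:800])
E
```

```text
table z -0.48634019345990964
handle n 573 z [72.8 77.6 81.1]
handle rect ((406.5653381347656, 221.6317901611328), (95.7451400756836, 26.218137741088867), 9.998417854309082)
rim z [76.6 82.4]
rim circle ((505.315185546875, 239.1876678466797), 53.40645980834961) ((510.2868347167969, 234.55279541015625), (101.99659729003906, 82.77604675292969), 39.974002838134766)
top 22 2123 29.412285797337518 ((544.193115234375, -229.22988891601562), (163.21047973632812, 123.28669738769531), 16.738683700561523)
top 228 2948 237.1930427724232 ((597.1723022460938, -214.2122802734375), (164.72113037109375, 123.29385375976562), 16.342721939086914)
side 22 1841 29.42418815704616 ((588.6908569335938, -215.25680541992188), (260.2625427246094, 124.31317901611328), 16.3604793548584)
side 228 1471 237.2672153127096 ((615.0948486328125, -202.99090576171875), (208.157958984375, 119.15765380859375), 17.067907333374023)
```

View pics/topg.png

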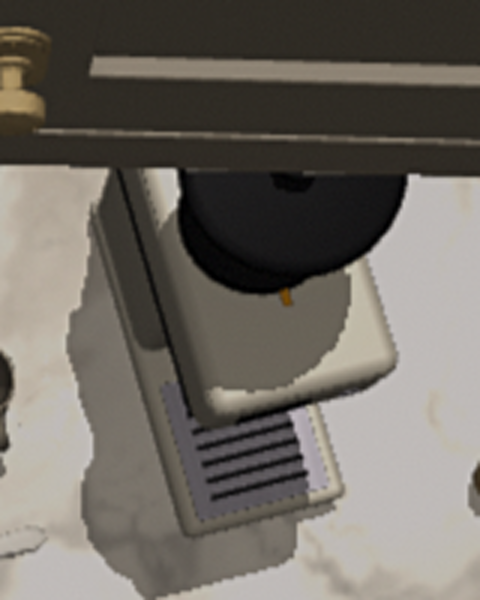

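View pics/sideg.png

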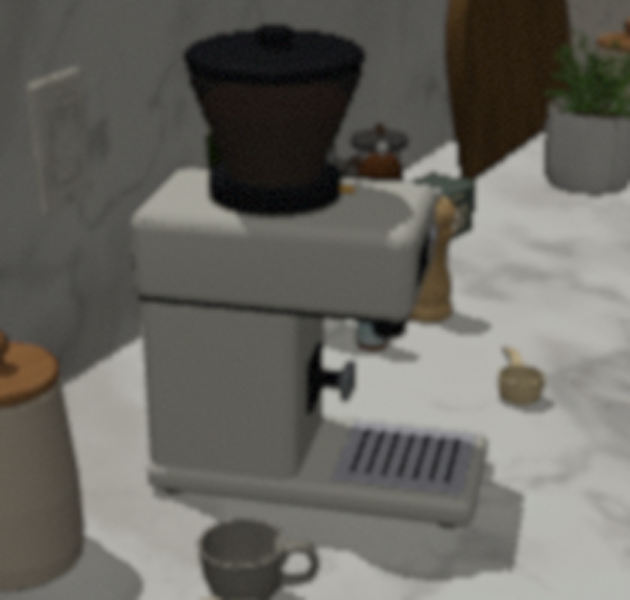

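The crops show the grinder yawed about +16° (front edge lower right). Its black chute is at about (360,188) in the full side image and the button face at about (346,207). Next I cross-check the chute prediction there and refine the portafilter axis.

Run:
```python
from h import *
np.set_printoptions(precision=1,suppress=True)
a=np.radians(16.5);gx=np.array([np.cos(a),np.sin(a)]);ch=np.array([541.7,-230.])
print("chute side px",proj("side",[*ch,135]),"switch",proj("side",[*(ch+26*gx),91]))
from scipy.optimize import least_squares
for n in("top","side"):
    t=np.load(f"pics/{n}0.npz");W=cloud(n,t["d"]);hsv=cv2.cvtColor(t["p"],cv2.COLOR_RGB2HSV)
    b=(np.hypot(W[...,0]-521,W[...,1]-241)<52)&(W[...,2]>76)&(W[...,2]<86)&(hsv[...,1]<90)
    q=W[b][:,:2];d=np.hypot(*(q-[521,241]).T)
    f=least_squares(lambda x:np.clip(np.abs(np.hypot(q[:,0]-x[0],q[:,1]-x[1])-35)-3,0,None),[521,241],loss="soft_l1",f_scale=2).x
    print(n,"rim",b.sum(),q.mean(0),f,np.median(W[b][:,2]))
    b=(np.hypot(W[...,0]-406,W[...,1]-222)<65)&(W[...,2]>45)&(W[...,2]<88)&(hsv[...,1]>90)
    b=big(b);q=W[b]
    top=q[q[:,2]>72]
    x,y,x0,y0=cv2.fitLine(top[:,:2].astype(np.float32),cv2.DIST_HUBER,0,.01,.01).ravel()
    print(n,"handle",b.sum(),"mean",top.mean(0),"yaw",np.degrees(np.arctan(y/x)),cv2.minAreaRect(q[:,:2].astype(np.float32)))
    c=cv2.Canny(t["p"],60,150)
    box=(W[...,0]>450)&(W[...,0]<950)&(W[...,1]<-20)&(W[...,1]>-360)
    for lo,hi in((22,40),(228,246)):
        m=big(cv2.morphologyEx((box&(W[...,2]>lo)&(W[...,2]<hi)).astype(np.uint8),cv2.MORPH_OPEN,np.ones((3,3))))
        q=W[m][:,:2]@np.array([[np.cos(a),-np.sin(a)],[np.sin(a),np.cos(a)]])
        # left/right sides & front as lines in a rotated frame
        print(n,lo,"v-range",np.percentile(q[:,1],[.5,99.5]),"u-min",np.percentile(q[:,0],.3))
print("pred chute u,v",ch@gx,ch@[-gx[1],gx[0]])
```

```text
chute side px [[358.5 191. ]] switch [[346.9 207. ]]
top rim 296 [521.5 245. ] [521.  243.9] 80.2030815123743
top handle 573 mean [406.2 222.6  77.9] yaw 9.944074 ((406.5182189941406, 223.21456909179688), (95.8576431274414, 25.004919052124023), 10.171148300170898)
top 22 v-range [-434.5 -314.1] u-min 375.7770645961497
top 228 v-range [-433.5 -314.1] u-min 430.2128389300242
side rim 516 [518.4 247.6] [519.9 245.9] 79.77298929959932
side handle 1171 mean [403.2 228.5  77.3] yaw 9.241719 ((405.1533508300781, 227.47149658203125), (95.35841369628906, 22.48318099975586), 9.53030776977539)
side 22 v-range [-430.7 -312.9] u-min 374.34226212837643
side 228 v-range [-425.8 -312.8] u-min 429.00040852430703
pred chute u,v 454.06912109619805 -374.3796512457993
```

```bash
python3 -m crank '[0,0.13,-0.14,-0.02,0.04, 0,0.26,-0.28,-0.04,0.08, 0,0.39,-0.41,-0.04,0.12, 0,0.52,-0.555,-0.04,0.164, 0,0.52,-0.555,-0.04,0.164, 0,0.52,-0.555,-0.04,0.164, 0,0.52,-0.555,-0.04,0.164, 0,0.52,-0.555,-0.04,0.164, 0,0.52,-0.555,-0.04,0.164, 0,0.52,-0.555,-0.04,0.164, 0,0.52,-0.555,-0.04,0.164, 0,0.52,-0.555,-0.04,0.164]' 60
```

```text
time: 1.1
tcp_pos: [391.3, -230.7, 263.6]
ee_rot: [3.141, 0.001, 0.173]
force: [-1.4, -0.7, -0.8]
opening: 92.9
finger_force: 0.0
```

```bash
python3 -m crank '[0,0.032,-0.072,0,0, 0,0.065,-0.145,0,0, 0,0.097,-0.217,0,0, 0,0.13,-0.29,0,0, 0,0.162,-0.362,0,0, 0,0.195,-0.434,0,0, 0,0.195,-0.51,0.03,0, 0,0.195,-0.586,0.06,0, 0,0.195,-0.662,0.09,0, 0,0.193,-0.738,0.12,0, 0,0.193,-0.814,0.15,0, 0,0.193,-0.891,0.187,0]'
python3 - <<'E'
from h import *
p,d=r.capture("side");cv2.imwrite("pics/s1.png",cv2.resize(p[200:420,130:400,::-1],None,fx=2.7,fy=2.7));p,d=r.capture("top");cv2.imwrite("pics/t1.png",p[:,:,::-1]);print(r.state()["tcp_pos"])
E
```

```text
time: 2.1
tcp_pos: [412.1, 223.7, 170.0]
ee_rot: [3.141, -0.002, 0.167]
force: [0.5, -0.6, 0.8]
opening: 93.0
finger_force: 0.0
[408.68548154 228.92471132 168.2775432 ]
```

View pics/s1.png

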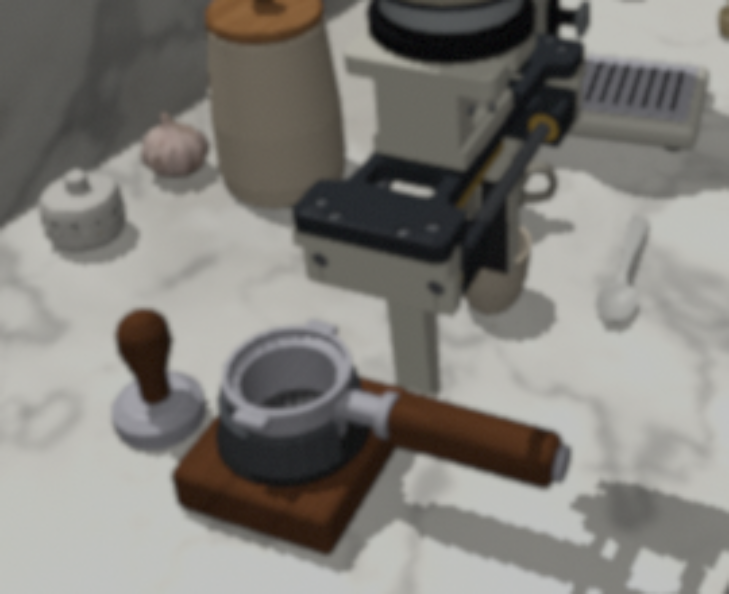

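The gripper is above the handle and aligned with it; the portafilter is seated with its handle at crop (475,440). Now I descend and settle.

```bash
python3 -m crank '[0,0,0,0.03,0, 0,0,0,0.06,0, 0,0,0,0.09,0, 0,0,0,0.12,0, 0,0,0,0.15,0, 0,0,0,0.175,0, 0,0,0,0.19,0, 0,0,0,0.198,0, 0,0,0,0.198,0, 0,0,0,0.198,0, 0,0,0,0.198,0]'
python3 - <<'E'
from h import *
np.set_printoptions(precision=1,suppress=True)
print(r.state()["tcp_pos"],r.state()["force"])
p,d=r.capture("side");cv2.imwrite("pics/s2.png",cv2.resize(p[240:420,160:380,::-1],None,fx=3,fy=3))
E
```

```text
time: 3.12
tcp_pos: [411.2, 224.1, 72.2]
ee_rot: [-3.141, -0.001, 0.171]
force: [0.0, 0.3, 0.3]
opening: 93.1
finger_force: 0.0
[411.2 224.1  72.2] [0.  0.3 0.3]
```

View pics/s2.png

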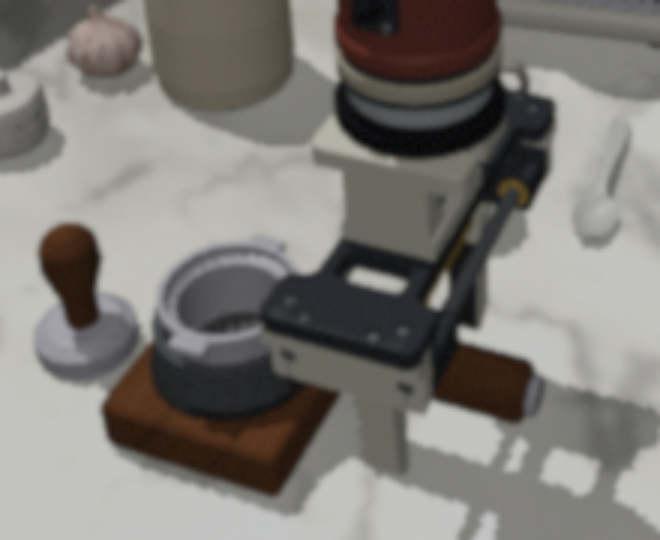

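The fingers straddle the handle (near finger at crop (385,440)), and the portafilter still stands in the collar. Now I close.

```bash
python3 -m crank '[80,0,0,0,0, 140,0,0,0,0, 170,0,0,0,0, 190,0,0,0,0, 200,0,0,0,0, 220,0,0,0,0, 255,0,0,0,0, 255,0,0,0,0, 255,0,0,0,0, 255,0,0,0,0, 255,0,0,0,0, 255,0,0,0,0]' 60
```

```text
time: 4.17
tcp_pos: [410.4, 224.3, 71.6]
ee_rot: [-3.142, 0.0, 0.172]
force: [0.2, -1.2, 0.4]
opening: 25.9
finger_force: 60.0
```

```bash
python3 -m crank '[255,0,0,-0.01,0, 255,0,0,-0.025,0, 255,0,0,-0.04,0, 255,0,0,-0.055,0, 255,0,0,-0.07,0, 255,0,0,-0.09,0, 255,0,0,-0.11,0, 255,0,0,-0.13,0, 255,0,0,-0.15,0, 255,0,0,-0.16,0, 255,0,0,-0.16,0, 255,0,0,-0.16,0]'
python3 - <<'E'
from h import *
np.set_printoptions(precision=1,suppress=True)
s=r.state();print(s["tcp_pos"],s["ee_rot"],s["force"],s["ft_torque"],s["opening"])
R=s["ee_rot"][2];x=np.array([np.cos(R),np.sin(R)])
for n in("top","side"):
    p,d=r.capture(n);np.savez(f"pics/{n}3.npz",p=p,d=d)
    W=cloud(n,d);hsv=cv2.cvtColor(p,cv2.COLOR_RGB2HSV)
    b=s["tcp_pos"][:2]+112*x
    m=(np.hypot(W[...,0]-b[0],W[...,1]-b[1])<50)&(W[...,2]>100)&(W[...,2]<185)&(hsv[...,1]<90)
    q=W[m];u=(q[:,:2]-s["tcp_pos"][:2])@x
    top=np.percentile(q[:,2],60);q=q[q[:,2]>148]; print(n,len(q),np.percentile(q[:,2],[5,50,95]))
    A=np.c_[(q[:,:2]-b)@x,(q[:,:2]-b)@[-x[1],x[0]],np.ones(len(q))]
    print("tilt coefs",np.linalg.lstsq(A,q[:,2],rcond=None)[0]*[57.3,57.3,1],"ranges",np.percentile(A[:,0],[1,99]),np.percentile(A[:,1],[1,99]))
    if n=="side":cv2.imwrite("pics/s3.png",cv2.resize(p[180:400,130:400,::-1],None,fx=2.7,fy=2.7))
E
```

```text
time: 5.17
tcp_pos: [410.4, 224.2, 151.9]
ee_rot: [-3.141, -0.0, 0.172]
force: [0.2, 1.0, -4.6]
opening: 25.7
finger_force: 60.0
[410.4 224.2 151.9] [-3.1 -0.   0.2] [ 0.2  1.  -4.6] [-0.1  0.4 -0. ] 25.686740012697598
top 670 [150.2 156.6 162.9]
tilt coefs [  1.1  -0.7 156.6] ranges [-48.1  35.6] [-42.6  43.7]
side 736 [149.8 156.6 160.4]
tilt coefs [ -1.3   1.4 156.2] ranges [-31.9  34.4] [-41.   45.1]
```

View pics/s3.png

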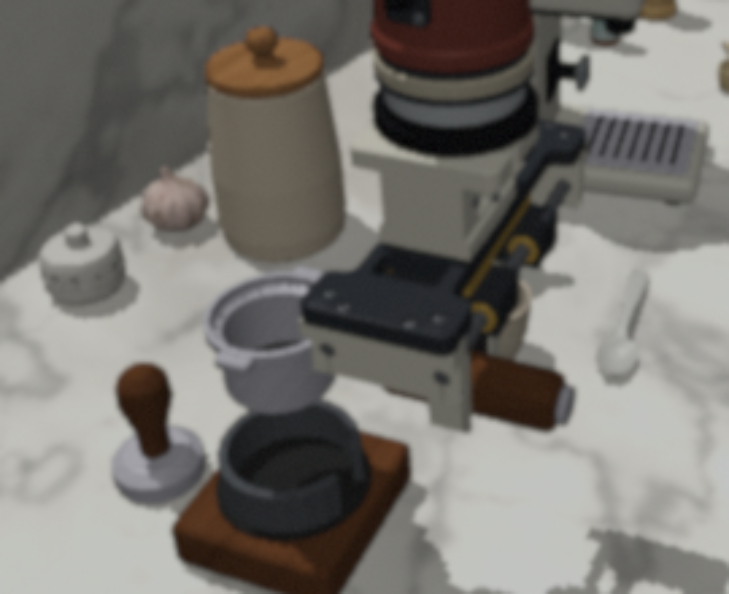

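The side view shows the portafilter clear of the collar (body at crop (280,350)) and level. Measured tilt is about 0 ± 1°, and the rim point lies 112 mm ahead of the TCP and 9.4 mm above it. Now I carry it over the cups.

```bash
python3 -m crank '[255,0,0.01,0,0, 255,0,0.03,0,0, 255,0,0.065,0,0, 255,0,0.11,0,0, 255,0,0.165,0,0, 255,0,0.22,0,0, 255,0,0.28,0,0, 255,0,0.335,0,0, 255,0,0.385,0,0, 255,0,0.42,0,0, 255,0,0.445,0,0, 255,0,0.455,0,0]'
```

```text
time: 6.27
tcp_pos: [449.1, -3.8, 151.3]
ee_rot: [3.14, 0.002, 0.166]
force: [0.5, 0.1, -3.4]
opening: 25.8
finger_force: 60.0
```

```bash
python3 -m crank '[255,-0.007,0.015,0,-0.002, 255,-0.021,0.045,0,-0.006, 255,-0.04,0.085,0.003,-0.012, 255,-0.066,0.14,0.01,-0.02, 255,-0.094,0.2,0.02,-0.028, 255,-0.123,0.26,0.035,-0.037, 255,-0.151,0.32,0.05,-0.045, 255,-0.18,0.38,0.062,-0.053, 255,-0.205,0.435,0.072,-0.061, 255,-0.227,0.48,0.08,-0.067, 255,-0.241,0.51,0.082,-0.072, 255,-0.248,0.526,0.082,-0.074]'; python3 -m crank '[255,0,0,0,0,255,0,0,0,0,255,0,0,0,0]';  python3 - <<'E'
from h import *
np.set_printoptions(precision=1,suppress=True)
s=r.state();print(s["tcp_pos"],s["force"])
for n in("top","side"):
    p,d=r.capture(n);np.savez(f"pics/{n}4.npz",p=p,d=d)
    if n=="side":cv2.imwrite("pics/s4.png",cv2.resize(p[90:290,250:500,::-1],None,fx=3,fy=3,interpolation=cv2.INTER_CUBIC))
R=s["ee_rot"][2];rim=s["tcp_pos"]+[112*np.cos(R),112*np.sin(R),9.4]
print(rim,"px",(proj("side",rim)-[250,90])*3, "top",proj("top",rim))
E
```

```text
time: 7.27
tcp_pos: [370.8, -282.7, 110.1]
ee_rot: [3.141, 0.001, 0.285]
force: [0.4, -0.0, -3.6]
opening: 25.6
finger_force: 60.0
time: 7.52
tcp_pos: [373.1, -278.3, 110.8]
ee_rot: [-3.141, -0.001, 0.292]
force: [0.5, 0.1, -4.2]
opening: 25.4
finger_force: 60.0
[ 373.1 -278.3  110.8] [ 0.5  0.1 -4.2]
[ 480.4 -246.1  120.2] px [[406.2 329.4]] top [[434.5 259.5]]
```

View pics/s4.png

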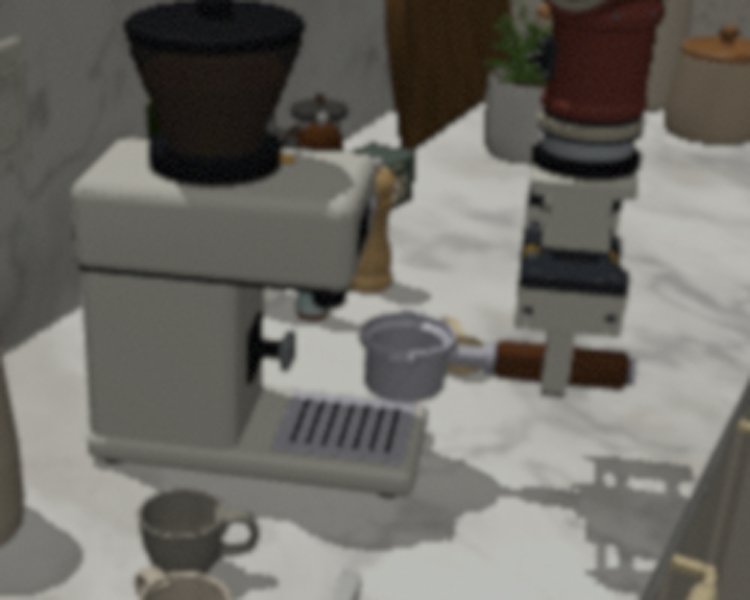

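The rim appears at crop (407,332), matching the predicted (406,329). It is level, with the chute at (330,300) and the button at (285,350) ahead of it. I advance to just short of contact.

```bash
python3 -m crank '[255,0.01,0,0,0, 255,0.022,0,0,0, 255,0.036,-0.001,0,0, 255,0.052,-0.001,0,0, 255,0.068,-0.001,0,0, 255,0.082,-0.001,0,0, 255,0.094,-0.001,0,0, 255,0.1,-0.001,0,0, 255,0.1,-0.001,0,0, 255,0.1,-0.001,0,0, 255,0.1,-0.001,0,0, 255,0.1,-0.001,0,0]';  python3 - <<'E'
from h import *
np.set_printoptions(precision=2,suppress=True)
a=np.radians(16.5);M=np.array([[np.cos(a),np.sin(a)],[-np.sin(a),np.cos(a)]])
s=r.state();print(s["tcp_pos"],s["force"],M@s["force"][:2],"u,v rel chute",M@s["tcp_pos"][:2]+[112,0]-[454.5,-374],s["ee_rot"])
for n in("top","side"):
    p,d=r.capture(n);np.savez(f"pics/{n}5.npz",p=p,d=d)
    if n=="side":cv2.imwrite("pics/s5.png",cv2.resize(p[150:250,290:420,::-1],None,fx=6,fy=6,interpolation=cv2.INTER_CUBIC))
R=s["ee_rot"][2];rim=s["tcp_pos"]+[112*np.cos(R),112*np.sin(R),9.4]
print((proj("side",rim)-[290,150])*6,"chute",(proj("side",[542,-229.5,135])-[290,150])*6)
E
```

```text
time: 8.62
tcp_pos: [419.5, -265.8, 110.6]
ee_rot: [-3.141, 0.001, 0.288]
force: [-0.5, -0.0, -3.2]
opening: 25.5
finger_force: 60.0
[ 419.51 -265.76  110.57] [-0.55 -0.04 -3.19] [-0.53  0.12] u,v rel chute [-15.74   0.03] [-3.14  0.    0.29]
[[448.28 285.52]] chute [[409.48 246.13]]
```

View pics/s5.png

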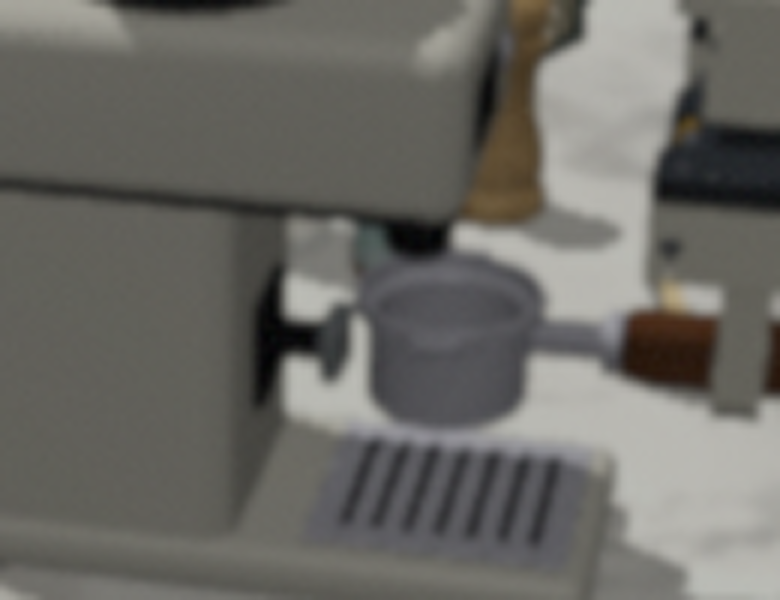

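The body is about 10 mm short of contact with the button face (340,345), and the rim ellipse at (452,290) is just below the chute mouth (417,250). Now I feel for the button in small steps.

```bash
cat > f.py <<'E'
from h import *
np.set_printoptions(precision=2,suppress=True)
a=np.radians(16.5);M=np.array([[np.cos(a),np.sin(a)],[-np.sin(a),np.cos(a)]])
s=r.state();print("F",M@s["force"][:2],s["force"][2],"uvz",M@s["tcp_pos"][:2]+[112,0]-[454.5,-374],s["tcp_pos"][2]-110.6,"T",s["ft_torque"],"rot",s["ee_rot"])
E
python3 -m crank '[255,0.004,0,0,0,255,0.008,0,0,0,255,0.012,0,0,0,255,0.012,0,0,0,255,0.012,0,0,0,255,0.012,0,0,0,255,0.012,0,0,0]' >/dev/null; python3 f.py
python3 -m crank '[255,0.002,0,0,0,255,0.004,0,0,0,255,0.004,0,0,0,255,0.004,0,0,0,255,0.004,0,0,0]'>/dev/null; python3 f.py
python3 -m crank '[255,0.002,0,0,0,255,0.004,0,0,0,255,0.004,0,0,0,255,0.004,0,0,0,255,0.004,0,0,0]'>/dev/null; python3 f.py
python3 -m crank '[255,0.002,0,0,0,255,0.004,0,0,0,255,0.004,0,0,0,255,0.004,0,0,0,255,0.004,0,0,0]'>/dev/null; python3 f.py
```

```text
F [0.12 0.39] -4.210523044599145 uvz [-9.21  0.13] -0.012801672581119306 T [-0.13  0.35 -0.03] rot [-3.14  0.    0.29]
F [-1.24 -1.31] -3.3128541456291623 uvz [-7.49  0.11] -0.04996381884707546 T [-0.19  0.55  0.02] rot [-3.14  0.    0.29]
F [-0.86 -0.14] -2.9849793587906506 uvz [-5.37  0.12] -0.06594958441610288 T [-0.19  0.66 -0.04] rot [-3.14  0.    0.29]
F [-2.28 -0.24] -3.401902691698272 uvz [-3.32  0.12] -0.039669217344695085 T [-0.32  0.81 -0.05] rot [-3.14  0.    0.29]
```

```bash
python3 -m crank '[255,0.001,0,0,0,255,0.002,0,0,0,255,0.003,0,0,0,255,0.003,0,0,0,255,0.003,0,0,0,255,0.003,0,0,0]'>/dev/null; python3 f.py
python3 -m crank '[255,0.001,0,0,0,255,0.0025,0,0,0,255,0.0025,0,0,0,255,0.0025,0,0,0,255,0.0025,0,0,0,255,0.0025,0,0,0]'; python3 f.py
python3 - <<'E'
from h import *
np.set_printoptions(precision=1,suppress=True)
s=r.state();R=s["ee_rot"][2];rim=s["tcp_pos"]+[112*np.cos(R),112*np.sin(R),9.4]
for n in("top","side"):
    p,d=r.capture(n);np.savez(f"pics/{n}6.npz",p=p,d=d)
    if n=="side":cv2.imwrite("pics/s6.png",cv2.resize(p[150:250,290:420,::-1],None,fx=6,fy=6,interpolation=cv2.INTER_CUBIC))
print((proj("side",rim)-[290,150])*6,"chute",(proj("side",[542,-229.5,135])-[290,150])*6)
E
```

```text
F [-3.24 -0.57] -3.6566068296721252 uvz [-1.78  0.14] -0.032393609745881236 T [-0.3   0.91 -0.03] rot [-3.14  0.    0.29]
time: 11.55
tcp_pos: [434.1, -261.4, 110.6]
ee_rot: [-3.141, 0.0, 0.288]
force: [-3.5, -0.8, -3.3]
opening: 25.7
finger_force: 60.0
F [-3.58  0.23] -3.3113701547022854 uvz [-0.49  0.11] -0.018893062087187218 T [-0.4   1.01  0.02] rot [-3.14  0.    0.29]
[[409.2 281.9]] chute [[409.5 246.1]]
```

View pics/s6.png

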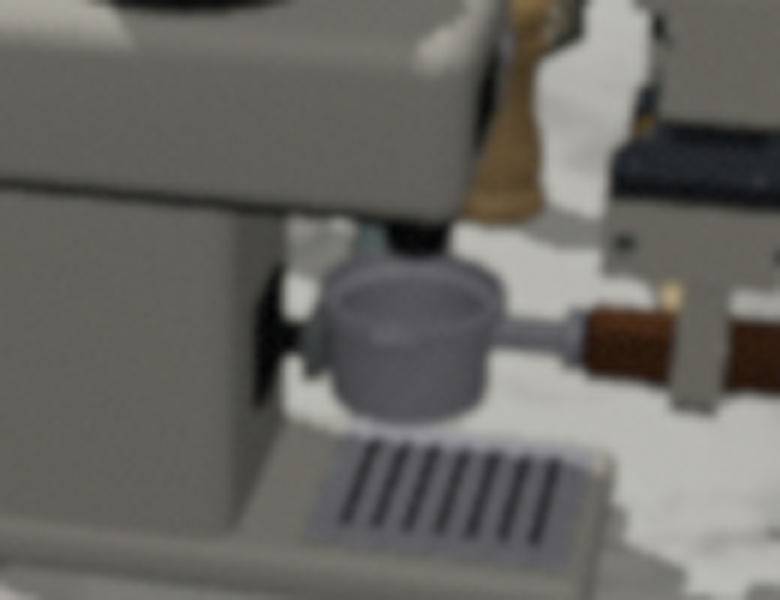

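The rim is centred at about (413,290) under the chute at (417,250). The button face has moved from (340,345) to about (318,350), so it is pressed in, and the push of about 3 N matches roughly 5–6 mm of travel.

```bash
python3 -c "
from plant import r
print(r.hand_in())"
```

```text
the job is handed in; nothing more can be done
None
```

The job is handed in: the portafilter is held level under the chute with the rim about 15 mm below it, and the push on the switch (about 3 N) puts it 5–6 mm in; the cups, tamper and teaspoon were not touched as far as the camera views show.

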